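Tuck a setting template under the sprung arm of its clip

TASK

Put the loose plywood template away in its clip: lay it flat on the clip's landing board, let go of it, then push it from behind under the sprung arm, on top of the two templates already there, until it is fully home against the back stop. The arm must end pressing on it; leave the other things on the table where they are.

Things in the scene. Friction and masses are not known exactly. Their poses are not given: they have to be found in the camera images.
- template: The loose template: flat plywood plate, 90 (x) x 50 (y) x 10 (z) mm, about 40 g, with a 14 mm hole through it at x = +28 mm. Lies flat on the table at the start. Origin: centre of its underside, z up. Either end may go in first.
- clip: The template clip, a fixed wooden holder 250 x 110 mm (x from -110 to 140 mm). Its x axis is the push-in direction, y across, z up. Origin: at table level under the middle of the pocket mouth. x = -110 to 0 mm: flat landing board, 110 mm wide, top at z = 33 mm, no sides. x = 0 to 94 mm: pocket. x = 120 mm, z = 52 mm: pivot of the sprung arm. Nothing is higher than 65 mm.
- mouth (a point): Middle of the pocket mouth, on the landing board's top (clip x = 0, z = 33 mm), axes as the clip's. Two flared lead-in strips, 6 mm high, stand at |y| = 30 to 45 mm from x = -16 to 0 mm. The pocket is 55 mm wide between 10 mm thick side guides, tops at z = 39 mm.
- home (a point): Where the origin of a template that is fully home lies: clip x = 49 mm, y = 0, z = 32 mm (on the two templates in the pocket, 1 mm below the landing board). Its nose then touches the back stop (face at clip x = 94 mm, top z = 44 mm) and its tail end is 4 mm inside the mouth. Axes as the clip's.
- sprung_arm (a joint): The sprung arm's hinge, rad: about 0 when its foot rests on the two templates, grows as the arm is lifted, about 0.12 with the third template under it; range to 0.6.
- foot (a point): Underside of the sprung arm's rounded foot, 30 mm wide, at clip x = 40 mm, 80 mm from the pivot. From it a steel lip slopes up 24 degrees towards the mouth, 15 mm higher at clip x = 6 mm: a plate pushed in along the landing board runs under the lip and lifts the arm by itself. The foot presses with 2 to 3.5 N; pushing a template in takes about 5 to 12 N.
- pile_0: Lower template already in the clip, same size as the loose one, loose in the pocket with 4 mm of play along x. Origin: centre of its underside.
- pile_1: Upper template already in the clip, on top of the lower one; likewise.
- offcut_b: Bystander, to be left alone: dark hardwood offcut, 60 x 75 x 22 mm block. Origin: centre of its underside.
- tape: Bystander, to be left alone: yellow tape measure standing on its edge, 36 x 78 x 61 mm. Origin: centre of its underside.
- ring: Bystander, to be left alone: grey steel spindle ring, 68 mm across, 15 mm high. Origin: centre of its underside.
- pencil_1: Bystander, to be left alone: pencil, 118 mm long, 8 mm thick. Origin: centre of its underside.

How it is judged:
On the way:
1. the template lies flat on the landing board, let go, not yet under the arm (angle between template's own z axis and vertical below 0.08 rad and x of template in the frame of clip between -0.1 and -0.02 m and y of template in the frame of clip between -0.05 and 0.05 m and z of template in the frame of clip between 0.029 and 0.037 m and contact force between template and the fingers below 0.2 N and linear speed of template below 0.03 m/s), for 0.2 s.
At the end, for the whole second after the job is handed in: The template lies flat on top of the two others in the pocket, lined up with it, fully home (within 5 mm of the back stop), let go and at rest, with the sprung arm pressing on it; the two others still lie flat in the pocket below it (angle between template's own z axis and vertical below 0.08 rad and x of template in the frame of clip above 0.044 m and y of template in the frame of clip between -0.006 and 0.006 m and z of template in the frame of clip between 0.028 and 0.037 m and angle between the x axis of template and the x axis of clip, either way round below 0.12 rad and value of joint sprung_arm between 0.08 and 0.17 rad and linear speed of template below 0.01 m/s and contact force between template and the fingers below 0.1 N and z of pile_0 in the frame of clip between 0.009 and 0.015 m and x of each of pile_0, pile_1 in the frame of clip above 0.042 m and z of pile_1 in the frame of clip between 0.019 and 0.025 m); the robot touches nothing.
It fails at once if a bystander is shifted by more than 30 mm (distance of any of offcut_b, tape, ring, pencil_1 from where it was at the start of the episode above 0.03 m).
It also fails if it takes over 48 s, if anything falls off the work surface, if the arm or the gripper's body presses on something with over 40 N, if the wrist force passes 120 N, or if a joint passes its speed limit or range.

ROBOT

A 6-joint arm with a two-finger parallel gripper is mounted at the origin on a cart in front of the work surface, level with it; the furniture and walls round the work are solid. World frame = base frame: x ahead of the robot, y to its left, z up, the work surface at z = 0. Lengths are in m, angles in rad, forces in N, time in s.
With the tool pointing down it reaches from about 0.25 to 0.8 m from the base axis. Payload 8.5 kg.
Tool frame: the origin (TCP) lies on the centre line of the jaws, within the pads' length; the fingertips stand 19 mm ahead of it and the grasp point (between the pads) is the TCP (env.tip_extent is the distance from the TCP to the fingertips, in m); z points along the fingers, y is the line along which they close (so a half turn about z gives the same grasp; the last joint's range is limited). The gripper opens to 85 mm and grips with 20 to 120 N. Pads are 22 mm wide; open, the fingers measure 114 mm over their backs; the gripper's body (76 mm by 85 mm) begins 54 mm behind the grasp point. The pads swing forward as they close: fully open they stand 13 mm farther back than shut.
Start: joints at [-1.263, 0.238, -0.013, 1.319, 0, 1.571], TCP at [0.159, -0.5, 0.25] pointing down, gripper open.
Joint ranges: [-2.66, 2.66], [-1.03, 1.9], [-1.14, 1.46], [-1.82, 2.27], [-1.45, 1.34], [-3.14, 3.14]. Speed limits (rad/s): [2.22, 2.22, 2.79, 3.14, 3.14, 3.14].

INTERFACE

Orientations are given as a 3x3 rotation matrix whose columns are the frame's x, y, z axes.
In Python, from station import env gives the robot as it stands.
- The arm moves only by the tool step_arm, never from a script. Its argument "steps" is a list that holds one entry, the list of rows, each a list of 7 numbers: the shift along the world's x, y, z in cm, then the turn, a rotation vector about the world's x, y, z in rad, then the opening, from 0 (shut) to 1 (fully open). In form: [[[tx, ty, tz, rx, ry, rz, jaw], ...]]. A call has 1 to 5 rows; each row is the pose to reach, as a shift and turn from the pose commanded when the call began; what a row does not reach only later rows make up. A row lasts 1/10 s, in which the tool goes at most 50 mm and 8.59 degrees, less where a joint would pass 70% of its speed; a pose out of reach is approached as far as the arm can. A call with a gripper value outside its range is refused whole. The fingers move at their own pace and stop on an object; "newtons" is the grip in N (left out, the last holds). Time passes only in rows, so rows that repeat a pose let the fingers close. It gives the time, the measured TCP pose, the force, the opening and the grip force at its end, in the units of the state.
- env.observe(): the state, without advancing time (a new reading comes with each control period).
- env.read_camera(name): name is "scene" or "top"; returns the picture (400x640x3 uint8, red, green, blue); there is no depth.
- env.camera_model(name): a dict with "fx", "fy", "cx", "cy" (pixels), "world_to_cam" (4x4, takes a point from world to camera coordinates). Camera axes: x right, y down, z forward; pixel columns grow to the right and rows downward; lengths in m; the calibration is good to about 2 mm. A picture is of the moment at which its call begins. camera_model takes no time and is no camera call.
- env.sign_off(): hands the job in; it is judged then, once.
The state is a dict: "clock": time; "q": joint angles; "joint_vel": joint speeds; "joint_torque": joint torques, N m; "position": TCP position; "tool_rot": TCP orientation; "ft_force": force on the tool from outside, world axes, zero at the start; "ft_torque": the same for the moment, N m; "gripper_width": finger opening in m; "grasp_force": force on a finger pad.
Only numpy, scipy, OpenCV 4.12 (cv2) and the standard library are available. Lean on these libraries where they do the work, as an engineer would, in place of code of your own. Each camera call takes 0.05 s, during which the arm holds its last target. There are 200 camera calls.

## Working session

There is one attempt and no reset: what is moved stays moved. The work goes in short steps, Python scripts to look and compute and a tool call to move; the robot and the scene stay as the last step left them, time stands still between calls to the robot, and variables do not carry over. Pictures are saved under pics/ and viewed, at most 10 in all, crops included, and the job is handed in when it is done.

Besides the shell and the picture viewer there is one more tool, called after "Call:" as a command line: name --argument value ..., lists and objects as JSON in quotes. step_arm: Moves the arm, as the interface text tells. Its arguments: {"type":"object","properties":{"steps":{"type":"array","items":{"type":"array","items":{"type":"array","items":{"type":"number"}}}},"newtons":{"type":"number"}},"required":["steps"]}

```bash
mkdir -p pics; cat > h.py <<'E'
import numpy as np, cv2
from station import env
def snap(n,f):
    im=env.read_camera(n); cv2.imwrite('pics/'+f,cv2.cvtColor(im,cv2.COLOR_RGB2BGR)); return im
def ray(n,u,v,z):
    c=env.camera_model(n);T=np.array(c['world_to_cam']);R=T[:3,:3];o=-R.T@T[:3,3]
    d=R.T@np.array([(u-c['cx'])/c['fx'],(v-c['cy'])/c['fy'],1]);return o+d*(z-o[2])/d[2]
def proj(n,p):
    c=env.camera_model(n);T=np.array(c['world_to_cam']);q=T[:3,:3]@p+T[:3,3]
    return c['fx']*q[0]/q[2]+c['cx'],c['fy']*q[1]/q[2]+c['cy']
E
python3 - <<'E'
from h import *
snap('top','t0.png');snap('scene','s0.png')
np.set_printoptions(precision=3,suppress=True)
o=env.observe();print(o['position'],o['tool_rot'],o['clock'],env.tip_extent)
for n in('top','scene'):
    c=env.camera_model(n);T=np.array(c['world_to_cam']);print(n,c['fx'],-T[:3,:3].T@T[:3,3],T[:3,:3])
E
```

```text
[ 0.159 -0.5    0.25 ] [[ 0.953  0.303 -0.   ]
 [ 0.303 -0.953  0.001]
 [-0.    -0.001 -1.   ]] 0.1 0.019
top 426.0499807988904 [ 0.406 -0.069  0.934] [[-0.    -1.    -0.025]
 [-0.991  0.004 -0.133]
 [ 0.133  0.024 -0.991]]
scene 505.67356351090586 [0.146 0.485 0.794] [[-0.799 -0.601  0.02 ]
 [-0.447  0.573 -0.687]
 [ 0.401 -0.558 -0.726]]
```

View pics/t0.png

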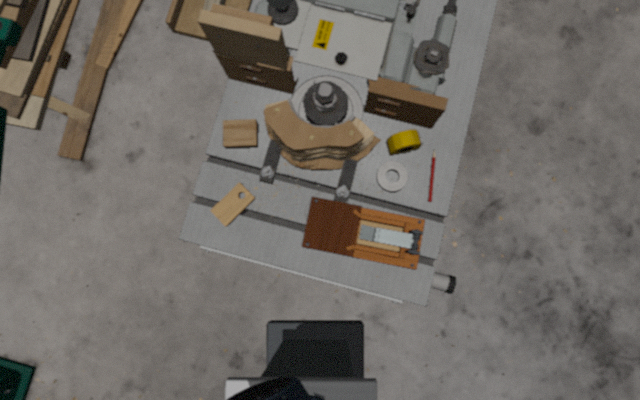

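View pics/s0.png

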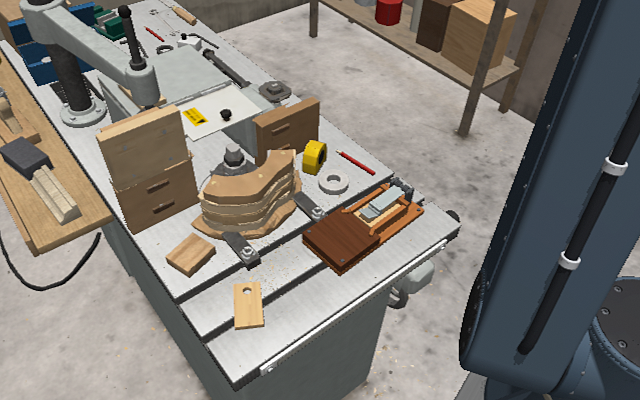

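The top view shows the template near (233,204) with its hole near (241,197). The clip's landing board spans (303–360, 200–255), and its pocket points right towards (422,245). I'll enlarge both to read the corners.

```bash
python3 - <<'E'
import cv2,numpy as np
a=cv2.imread('pics/t0.png')
c1=cv2.resize(a[180:230,205:260],None,fx=7,fy=7,interpolation=cv2.INTER_CUBIC)
c2=cv2.resize(a[190:275,295:435],None,fx=5.6,fy=5.6,interpolation=cv2.INTER_CUBIC)
W=np.zeros((600,800,3),np.uint8)
cv2.imwrite('pics/c1.png',c1);cv2.imwrite('pics/c2.png',c2)
E
```

```text
(no output)
```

View pics/c1.png

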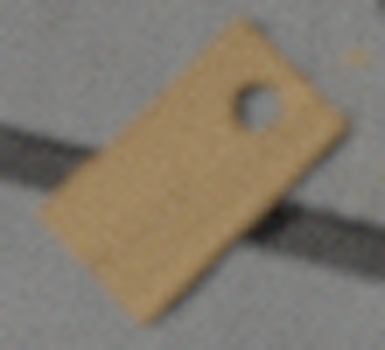

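View pics/c2.png

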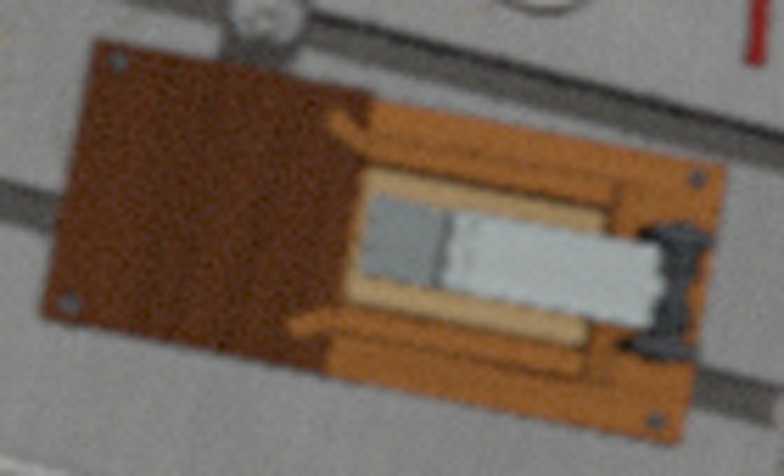

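c1: the template corners are (243,18), (348,125), (148,322) and (42,212). c2: the landing board corners are (97,42), (42,318), (370,95) and (325,372).

```bash
python3 - <<'E'
from h import *
np.set_printoptions(precision=4,suppress=True)
def up(p,s,o): return [(p[0]+.5)/s-.5+o[0],(p[1]+.5)/s-.5+o[1]]
T=np.array([ray('top',*up(p,7,(205,180)),.01) for p in[(243,18),(348,125),(148,322),(42,212)]])
print(T[:,:2],T.mean(0)); print([np.linalg.norm(T[i]-T[i-3]) for i in range(4)])
ax=(T[0]+T[1]-T[2]-T[3])/2;print('axis',ax,np.arctan2(ax[1],ax[0]))
h=ray('top',*up((258,107),7,(205,180)),.01);print('hole off',np.linalg.norm(h-T.mean(0)))
C=np.array([ray('top',*up(p,5.6,(295,190)),.033) for p in[(97,42),(42,318),(325,372),(370,95)]])
print(C[:,:2],[np.linalg.norm(C[i]-C[i-3]) for i in range(4)])
xa=C[2]+C[3]-C[0]-C[1];ya=C[0]+C[3]-C[1]-C[2]
print('clip yaw',np.arctan2(xa[1],xa[0]),np.arctan2(-ya[0],ya[1]),'mouth',(C[2]+C[3])/2,C.mean(0))
E2=np.array([ray('top',*up(p,5.6,(295,190)),.012) for p in[(725,168),(680,442)]]);print(E2,np.linalg.norm(E2[0]-E2[1]),E2.mean(0))
E
```

```text
[[0.5687 0.1384]
 [0.5344 0.1044]
 [0.4726 0.1657]
 [0.5072 0.2002]] [0.5207 0.1522 0.01  ]
[np.float64(0.04830313955136837), np.float64(0.0870941651561153), np.float64(0.048869843738250374), np.float64(0.08716736246837636)]
axis [ 0.0616 -0.0616  0.    ] -0.7849822143311395
hole off 0.02740804106286338
[[ 0.5315 -0.0236]
 [ 0.4267 -0.0032]
 [ 0.4066 -0.1094]
 [ 0.5108 -0.1274]] [np.float64(0.10670729924271659), np.float64(0.10800667819553934), np.float64(0.10576734803716305), np.float64(0.105821530568452)]
clip yaw -1.7632306713518562 -1.752820356271187 mouth [ 0.4587 -0.1184  0.033 ] [ 0.4689 -0.0659  0.033 ]
[[ 0.4845 -0.265   0.012 ]
 [ 0.3802 -0.2447  0.012 ]] 0.10624638746072723 [ 0.4323 -0.2548  0.012 ]
```

Call:
step_arm --steps '[[[2.2, 4, 0, 0, 0, -0.07, 1], [4.4, 8, 0, 0, 0, -0.14, 1], [6.6, 12, 0, 0, 0, -0.21, 1], [8.8, 16, 0, 0, 0, -0.28, 1], [11, 20, 0, 0, 0, -0.35, 1]]]' --newtons 30

```text
clock: 0.6
position: [0.2693, -0.2986, 0.2501]
tool_rot: [[0.999, -0.046, -0.0], [-0.046, -0.999, 0.0], [-0.0, -0.0, -1.0]]
ft_force: [1.0, -0.0, 1.1]
gripper_width: 0.0855
grasp_force: 0.0
```

Call:
step_arm --steps '[[[2.2, 4, 0, 0, 0, -0.07, 1], [4.4, 8, 0, 0, 0, -0.14, 1], [6.6, 12, 0, 0, 0, -0.21, 1], [8.8, 16, 0, 0, 0, -0.28, 1], [11, 20, 0, 0, 0, -0.35, 1]]]'

```text
clock: 1.1
position: [0.3689, -0.1263, 0.2502]
tool_rot: [[0.939, -0.342, 0.009], [-0.343, -0.939, 0.025], [-0.001, -0.027, -1.0]]
ft_force: [-1.0, -0.1, -0.6]
gripper_width: 0.0854
grasp_force: 0.0
```

Call:
step_arm --steps '[[[2.2, 4, -1, 0, 0, -0.08, 1], [4.4, 8, -3, 0, 0, -0.16, 1], [6.6, 12, -6, 0, 0, -0.24, 1], [8.8, 16, -9, 0, 0, -0.32, 1], [11, 20, -12, 0, 0, -0.393, 1]]]'

```text
clock: 1.6
position: [0.3152, -0.2013, 0.1919]
tool_rot: [[0.801, -0.596, 0.054], [-0.599, -0.797, 0.08], [-0.004, -0.097, -0.995]]
ft_force: [-0.4, 0.3, -0.3]
gripper_width: 0.0857
grasp_force: 0.0
```

```bash
python3 - <<'E'
from h import *
np.set_printoptions(precision=3,suppress=True)
o=env.observe();print(o['q'],o['position'],o['joint_torque'],o['joint_vel'],o['ft_force'])
print(o['tool_rot'])
E
```

```text
[-0.643  0.013 -0.438  1.124  0.097  3.141] [ 0.315 -0.201  0.192] [  5.935 -33.526  34.042   1.119   0.408  -0.   ] [-0.661 -0.071 -0.41  -0.331  0.036  0.002] [-0.415  0.291 -0.254]
[[ 0.801 -0.596  0.054]
 [-0.599 -0.797  0.08 ]
 [-0.004 -0.097 -0.995]]
```

```bash
cat >> h.py <<'E'
from scipy.spatial.transform import Rotation as Ro
def dz(yaw):
    c,s=np.cos(yaw),np.sin(yaw);R=np.array([[c,s,0],[s,-c,0],[0,0,-1]]);o=env.observe()
    return Ro.from_matrix(R@np.array(o['tool_rot']).T).as_rotvec()
E
python3 - <<'E'
from h import *
print(dz(0.1))
E
```

```text
[-0.09687248  0.0221621   0.74151902]
```

Call:
step_arm --steps '[[[0, 0, 1, -0.019, 0.004, 0.148, 1], [0, 0, 2, -0.039, 0.009, 0.297, 1], [0, 0, 3, -0.058, 0.013, 0.445, 1], [0, 0, 4, -0.078, 0.018, 0.593, 1], [0, 0, 5, -0.097, 0.022, 0.742, 1]]]'

```text
clock: 2.1
position: [0.3155, -0.2006, 0.2428]
tool_rot: [[0.994, 0.108, -0.001], [0.108, -0.994, -0.001], [-0.001, 0.001, -1.0]]
ft_force: [-0.6, -0.4, -0.2]
gripper_width: 0.0856
grasp_force: 0.0
```

```bash
python3 - <<'E'
from h import *
o=env.observe();print(o['q'],o['position'],o['clock']);print(dz(2.356))
E
```

```text
[-5.65729383e-01 -1.87382025e-02 -3.31238906e-01  1.25842926e+00
 -7.92751252e-04  2.46743784e+00] [ 0.31553591 -0.20062288  0.2427814 ] 2.1
[9.26257390e-04 3.81890111e-04 2.24757437e+00]
```

Call:
step_arm --steps '[[[1.4, 2.4, 0, 0, 0, 0.145, 1], [2.8, 4.8, 0, 0, 0, 0.29, 1], [4.2, 7.2, 0, 0, 0, 0.435, 1], [5.6, 9.6, 0, 0, 0, 0.58, 1], [7, 12, 0, 0, 0, 0.725, 1]]]'

```text
clock: 2.6
position: [0.3859, -0.0796, 0.2425]
tool_rot: [[0.672, 0.74, 0.0], [0.74, -0.672, 0.0], [0.0, -0.0, -1.0]]
ft_force: [-0.4, -0.9, -0.1]
gripper_width: 0.0854
grasp_force: 0.0
```

Call:
step_arm --steps '[[[1.4, 2.4, 0, 0, 0, 0.145, 1], [2.8, 4.8, 0, 0, 0, 0.29, 1], [4.2, 7.2, 0, 0, 0, 0.435, 1], [5.6, 9.6, 0, 0, 0, 0.58, 1], [7, 12, 0, 0, 0, 0.725, 1]]]'

```text
clock: 3.1
position: [0.456, 0.0405, 0.2424]
tool_rot: [[0.012, 1.0, -0.0], [1.0, -0.012, 0.0], [0.0, -0.0, -1.0]]
ft_force: [0.5, -0.1, 0.3]
gripper_width: 0.0856
grasp_force: 0.0
```

Call:
step_arm --steps '[[[1.4, 2.4, -2, 0, 0, 0.145, 1], [2.8, 4.8, -4, 0, 0, 0.29, 1], [4.2, 7.2, -6, 0, 0, 0.435, 1], [5.6, 9.6, -8, 0, 0, 0.58, 1], [6.5, 11.3, -10, 0, 0, 0.725, 1]]]'

```text
clock: 3.6
position: [0.5213, 0.1538, 0.1414]
tool_rot: [[-0.654, 0.756, -0.0], [0.756, 0.654, 0.0], [0.0, 0.0, -1.0]]
ft_force: [1.5, 0.3, 0.2]
gripper_width: 0.0851
grasp_force: 0.0
```

```bash
python3 - <<'E'
from h import *
o=env.observe();print(o['q'],o['position'],o['clock']);print(dz(2.356))
a=snap('scene','s1.png')
p=proj('scene',np.array([.5207,.1522,.01]));print(p)
x,y=int(p[0]),int(p[1])
c=a[max(0,y-100):y+60,max(0,x-110):x+110,::-1];cv2.imwrite('pics/s1c.png',cv2.resize(c,None,fx=3.6,fy=3.6,interpolation=2))
E
```

```text
[ 2.86631840e-01  3.27944945e-01 -1.74860367e-01  1.06806678e+00
  5.00060440e-04  1.14408792e+00] [0.52133119 0.15381155 0.14137751] 3.6
[-0.00045035 -0.00023043  0.07186344]
(np.float64(247.9784316916219), np.float64(302.66432885671827))
```

View pics/s1c.png

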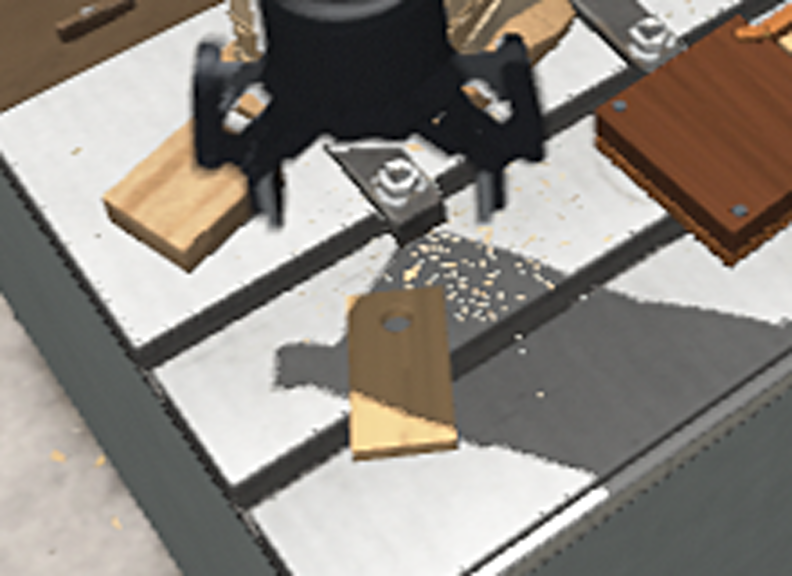

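The crop shows the template top centred at scene pixel (248,304.6), which matches the prediction of (248,302.7). The open fingertips are at crop (275,222) and (485,218). I'll use those to check the tip height.

```bash
python3 - <<'E'
from h import *
print(ray('scene',248.2,304.6,.01))
for h in(.12,.125,.13,.135,.14): print(h,[ (np.array(proj('scene',np.array([.5213,.1538,h])+s*.043*np.array([.756,.654,0])))-[137,202])*3.6 for s in(1,-1)])
E
```

```text
[0.51770871 0.15494567 0.01      ]
0.12 [array([282.82993751, 236.74189866]), array([473.67292867, 228.31227183])]
0.125 [array([281.50602084, 230.15711786]), array([473.19858319, 221.73257012])]
0.13 [array([280.17030703, 223.51366145]), array([472.72003815, 215.09461575])]
0.135 [array([278.82263769, 216.81074165]), array([472.23723752, 208.39763167])]
0.14 [array([277.46285158, 210.04755654]), array([471.75012428, 201.64082696])]
```

Call:
step_arm --steps '[[[0, 0, -3, 0, 0, 0.036, 1], [0, 0, -6, 0, 0, 0.072, 1], [0, 0, -8.5, 0, 0, 0.072, 1], [0, 0, -8.5, 0, 0, 0.072, 1]]]'

```text
clock: 4.05
position: [0.5182, 0.1515, 0.0547]
tool_rot: [[-0.702, 0.713, -0.006], [0.713, 0.702, -0.001], [0.003, -0.005, -1.0]]
ft_force: [-1.1, -0.8, 0.4]
gripper_width: 0.0857
grasp_force: 0.0
```

Call:
step_arm --steps '[[[0.1, 0.1, -2, 0, 0, 0, 1], [0.1, 0.1, -3.3, 0, 0, 0, 1], [0.1, 0.1, -3.3, 0, 0, 0, 1], [0.1, 0.1, -3.3, 0, 0, 0, 0.55], [0.1, 0.1, -3.3, 0, 0, 0, 0.4]]]' --newtons 25

```text
clock: 4.55
position: [0.5225, 0.1535, 0.0259]
tool_rot: [[-0.702, 0.712, 0.002], [0.712, 0.702, 0.001], [-0.001, 0.002, -1.0]]
ft_force: [-0.4, -0.4, -0.3]
gripper_width: 0.0591
grasp_force: 0.0
```

Call:
step_arm --steps '[[[0, 0, 0, 0, 0, 0, 0.3], [0, 0, 0, 0, 0, 0, 0.3], [0, 0, 0, 0, 0, 0, 0.3], [0, 0, 0, 0, 0, 0, 0.3], [0, 0, 0, 0, 0, 0, 0.3]]]'

```text
clock: 5.05
position: [0.5242, 0.1535, 0.0288]
tool_rot: [[-0.702, 0.712, 0.007], [0.712, 0.702, 0.001], [-0.004, 0.005, -1.0]]
ft_force: [-5.4, -4.2, 34.0]
gripper_width: 0.0261
grasp_force: 17.0
```

Call:
step_arm --steps '[[[0, 0, 1, 0, 0, 0, 1], [0, 0, 2, 0, 0, 0, 1], [0, 0, 4, 0, 0, 0, 1], [0, 0, 6, 0, 0, 0, 1], [0, 0, 8, 0, 0, 0, 1]]]'

```text
clock: 5.55
position: [0.5216, 0.1533, 0.1059]
tool_rot: [[-0.702, 0.712, -0.0], [0.712, 0.702, 0.0], [0.0, 0.0, -1.0]]
ft_force: [0.5, 0.4, -0.5]
gripper_width: 0.0856
grasp_force: 0.0
```

```bash
python3 - <<'E'
from h import *
o=env.observe();print(o['q'],o['position'],o['clock'],o['ft_force']);print(dz(2.356))
a=snap('scene','s2.png')
c=a[202:362,137:357,::-1];cv2.imwrite('pics/s2c.png',cv2.resize(c,None,fx=3.6,fy=3.6,interpolation=2))
E
```

```text
[ 2.85718568e-01  3.57111179e-01 -2.30713412e-01  9.82861735e-01
  3.77566414e-04  1.07784142e+00] [0.52162893 0.15334489 0.10587783] 5.55 [ 0.54270677  0.41386756 -0.49828105]
[-3.93258626e-04 -2.15918174e-06  6.53018174e-03]
```

View pics/s2c.png

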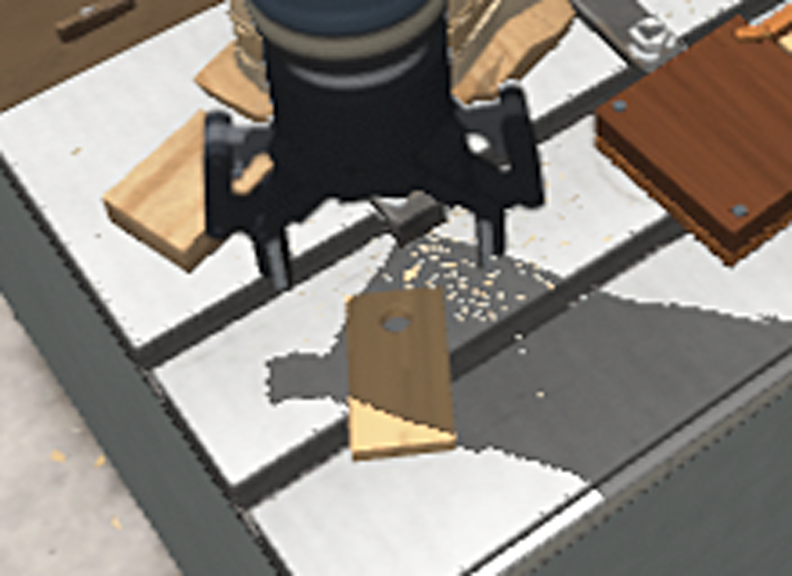

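The template hasn't moved: its top corners are still at crop (348,298) to (455,440). The fingers closed just above it, so I'll go about 8 mm lower.

Call:
step_arm --steps '[[[-0.1, 0, -3, 0, 0, 0, 1], [-0.2, 0, -6, 0, 0, 0, 1], [-0.2, 0, -8, 0, 0, 0, 1], [-0.2, 0, -8.8, 0, 0, 0, 1], [-0.2, 0, -8.8, 0, 0, 0, 1]]]'

```text
clock: 6.1
position: [0.5191, 0.1532, 0.016]
tool_rot: [[-0.702, 0.712, -0.002], [0.712, 0.702, -0.0], [0.001, -0.001, -1.0]]
ft_force: [-0.2, -0.2, 0.1]
gripper_width: 0.0852
grasp_force: 0.0
```

Call:
step_arm --steps '[[[0, 0, 0, 0, 0, 0, 0.5], [0, 0, 0, 0, 0, 0, 0.5], [0, 0, 0, 0, 0, 0, 0.5], [0, 0, 0, 0, 0, 0, 0.5], [0, 0, 0, 0, 0, 0, 0.5]]]'

```text
clock: 6.6
position: [0.5205, 0.1535, 0.0178]
tool_rot: [[-0.702, 0.712, 0.002], [0.712, 0.702, 0.001], [-0.001, 0.002, -1.0]]
ft_force: [-0.8, 0.7, 6.0]
gripper_width: 0.0495
grasp_force: 25.8
```

Call:
step_arm --steps '[[[0, 0, 1, 0, 0, 0, 0.5], [0, 0, 3, 0, 0, 0, 0.5], [0, 0, 6, 0, 0, 0, 0.5], [-0.5, -2.5, 9, 0, 0, -0.1, 0.5], [-1.1, -5.5, 10, 0, 0, -0.22, 0.5]]]'

```text
clock: 7.1
position: [0.5102, 0.0988, 0.1202]
tool_rot: [[-0.528, 0.849, 0.005], [0.849, 0.528, 0.001], [-0.001, 0.005, -1.0]]
ft_force: [0.3, -0.8, -0.9]
gripper_width: 0.0492
grasp_force: 26.6
```

Call:
step_arm --steps '[[[-0.8, -3.2, 0, 0, 0, -0.14, 0.5], [-1.6, -6.4, 0, 0, 0, -0.28, 0.5], [-2.4, -9.6, 0, 0, 0, -0.42, 0.5], [-3.2, -12.8, 0, 0, 0, -0.56, 0.5], [-3.8, -15.4, 0, 0, 0, -0.7, 0.5]]]'

```text
clock: 7.6
position: [0.4701, -0.0572, 0.1175]
tool_rot: [[0.147, 0.989, 0.001], [0.989, -0.147, -0.0], [0.0, 0.001, -1.0]]
ft_force: [0.7, -0.0, 0.4]
gripper_width: 0.0492
grasp_force: 26.5
```

```bash
python3 - <<'E'
from h import *
o=env.observe();print(o['q'],o['position'],o['clock'],o['gripper_width']);print(dz(1.38))
print((np.array([.4699,-.0611])-o['position'][:2])*100)
E
```

```text
[-1.21055299e-01  2.37429803e-01 -3.75148093e-01  9.57367896e-01
  8.81150325e-05  1.59733054e+00] [ 0.47006503 -0.05715792  0.1174896 ] 7.6 0.049162723012929815
[ 3.37078122e-05  8.54489244e-04 -4.32068453e-02]
[-0.01650255 -0.39420816]
```

Call:
step_arm --steps '[[[0, -0.4, -2, 0, 0, -0.043, 0.5], [0, -0.4, -4, 0, 0, -0.043, 0.5], [0, -0.4, -5, 0, 0, -0.043, 0.5], [0, -0.4, -5, 0, 0, -0.043, 0.5]]]'

```text
clock: 8.0
position: [0.4699, -0.0595, 0.066]
tool_rot: [[0.183, 0.983, -0.002], [0.983, -0.183, 0.001], [0.0, -0.002, -1.0]]
ft_force: [-0.4, -1.1, -0.5]
gripper_width: 0.0492
grasp_force: 26.5
```

```bash
python3 - <<'E'
from h import *
o=env.observe();print(o['position'],o['clock'],o['ft_force'])
a=snap('scene','s3.png')
c=a[160:300,270:450,::-1];cv2.imwrite('pics/s3c.png',cv2.resize(c,None,fx=4.2,fy=4.2,interpolation=2))
E
```

```text
[ 0.46988701 -0.05951642  0.0660234 ] 8.0 [-0.36206806 -1.10481957 -0.46696108]
```

View pics/s3c.png

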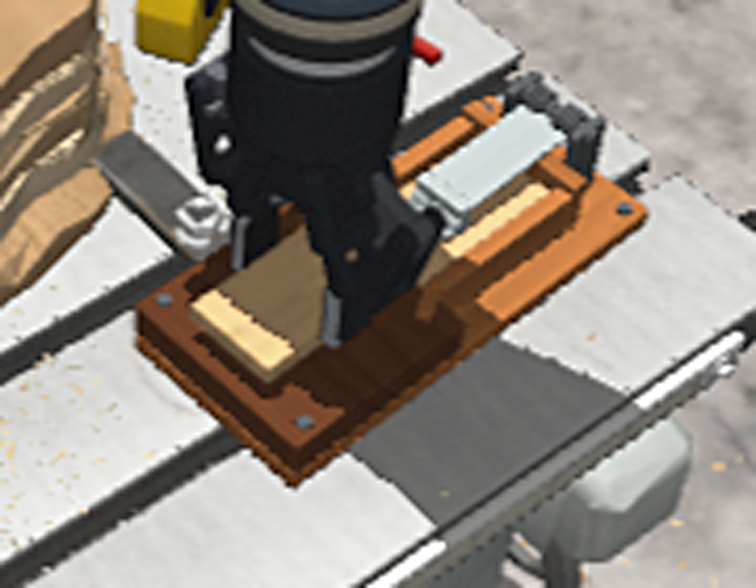

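The template is held level over the board and lined up with it, with its tail top edge from (192,303) to (270,376) in the crop. I'll check that against the estimate while lowering.

```bash
python3 - <<'E'
from h import *
X=np.array([np.cos(-1.762),np.sin(-1.762)]);Y=np.array([-X[1],X[0]]);m=np.array([.4585,-.120])
f=lambda u,v,z:(lambda d:print(z,d@X,d@Y))(ray('scene',(u+.5)/4.2-.5+270,(v+.5)/4.2-.5+160,z)[:2]-m)
f(192,303,.058);f(270,376,.058);f(137,312,.033);f(297,458,.033);f(430,310,.039)
E
```

```text
0.058 -0.10474470549042766 0.023125136675970142
0.058 -0.1071147661054647 -0.03026211904629483
0.033 -0.11308655209286984 0.05105020119031881
0.033 -0.11522122770021352 -0.05767175390793005
0.039 -0.01344130693813775 -0.04119643143412299
```

Call:
step_arm --steps '[[[0, -0.1, -0.7, 0, 0, 0, 0.5], [0, -0.1, -1.2, 0, 0, 0, 0.5], [0, -0.1, -1.35, 0, 0, 0, 0.5], [0, -0.1, -1.35, 0, 0, 0, 0.5]]]'

```text
clock: 8.45
position: [0.4706, -0.0606, 0.053]
tool_rot: [[0.183, 0.983, -0.0], [0.983, -0.183, 0.0], [0.0, -0.0, -1.0]]
ft_force: [-0.3, 0.3, -0.9]
gripper_width: 0.0493
grasp_force: 26.5
```

Call:
step_arm --steps '[[[0, 0, -0.15, 0, 0, 0, 0.5], [0, 0, -0.2, 0, 0, 0, 0.5], [0, 0, -0.2, 0, 0, 0, 0.5]]]'

```text
clock: 8.75
position: [0.4707, -0.0607, 0.0511]
tool_rot: [[0.183, 0.983, 0.0], [0.983, -0.183, 0.0], [0.0, 0.0, -1.0]]
ft_force: [0.2, -0.2, -0.8]
gripper_width: 0.0493
grasp_force: 26.5
```

Call:
step_arm --steps '[[[0, 0, 0, 0, 0, 0, 0.9], [0, 0, 0, 0, 0, 0, 0.9], [0, 0, 0.5, 0, 0, 0, 0.9], [0, 0, 3, 0, 0, 0, 0.9], [0, 0, 6, 0, 0, 0, 0.9]]]'

```text
clock: 9.25
position: [0.4699, -0.0606, 0.1113]
tool_rot: [[0.183, 0.983, -0.002], [0.983, -0.183, 0.001], [0.0, -0.002, -1.0]]
ft_force: [0.9, -0.1, -0.1]
gripper_width: 0.0767
grasp_force: 0.0
```

Call:
step_arm --steps '[[[0.6, 3.1, 0, 0, 0, 0, 0], [1.2, 6.2, 0, 0, 0, 0, 0], [1.8, 9.3, 0, 0, 0, 0, 0], [1.8, 9.3, 0, 0, 0, 0, 0], [1.8, 9.3, 0, 0, 0, 0, 0]]]'

```text
clock: 9.75
position: [0.4887, 0.0328, 0.1114]
tool_rot: [[0.182, 0.983, 0.0], [0.983, -0.182, 0.0], [0.0, 0.0, -1.0]]
ft_force: [0.2, -1.1, -0.1]
gripper_width: 0.0036
grasp_force: 0.0
```

Call:
step_arm --steps '[[[0, 0, -2, 0, 0, 0, 0], [0, 0, -3, 0, 0, 0, 0], [0, 0, -3, 0, 0, 0, 0]]]'

```text
clock: 10.05
position: [0.4874, 0.0315, 0.0799]
tool_rot: [[0.184, 0.983, -0.003], [0.983, -0.184, -0.0], [-0.001, -0.003, -1.0]]
ft_force: [-0.6, 0.3, -0.4]
gripper_width: -0.0001
grasp_force: 0.0
```

```bash
python3 - <<'E'
from h import *
o=env.observe();print(o['position'],o['clock'],o['gripper_width'],dz(1.38))
a=snap('scene','s4.png');b=snap('top','t4.png')
c=cv2.resize(a[180:280,270:450,::-1],None,fx=4.2,fy=4.2,interpolation=2)
d=cv2.resize(b[190:275,295:435,::-1],(756,0) if 0 else (280,170),interpolation=2)
cv2.imwrite('pics/s4c.png',np.vstack([c,np.hstack([d,np.zeros((170,476,3),np.uint8)])]))
E
```

```text
[0.48744691 0.0315463  0.07992509] 10.05 -5.4338398432309546e-05 [ 6.24324916e-05 -2.65549906e-03 -5.48019177e-03]
```

View pics/s4c.png

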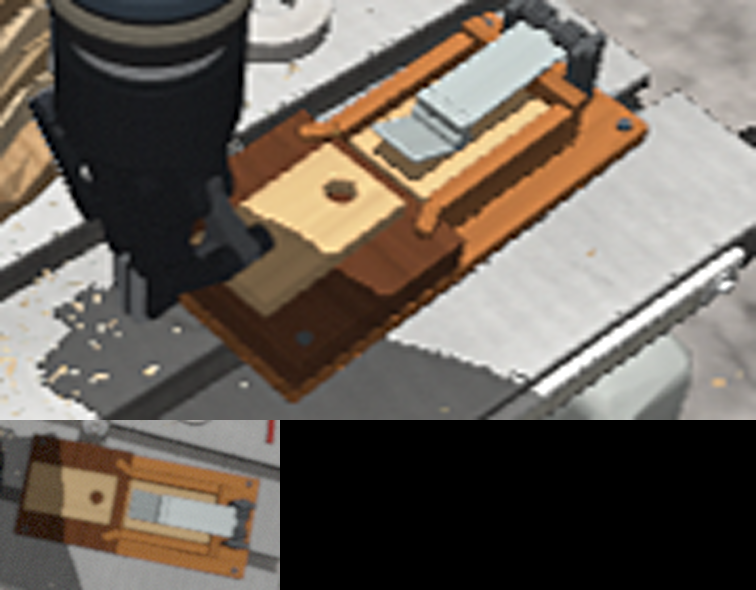

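The template lies flat and centred on the board, with its nose edge from (322,140) to (405,205) facing the pocket. The closed fingers are behind its tail. I'll lower them and push.

Call:
step_arm --steps '[[[0, 0, -1.2, 0, 0, 0, 0], [0, 0, -2.3, 0, 0, 0, 0], [0, 0, -2.3, 0, 0, 0, 0], [-0.2, -1, -2.3, 0, 0, 0, 0], [-0.4, -2, -2.3, 0, 0, 0, 0]]]' --newtons 40

```text
clock: 10.65
position: [0.4847, 0.0117, 0.0585]
tool_rot: [[0.183, 0.983, 0.001], [0.983, -0.183, 0.0], [0.0, 0.001, -1.0]]
ft_force: [0.2, 0.1, 0.6]
gripper_width: 0.0002
grasp_force: 0.0
```

Call:
step_arm --steps '[[[-0.19, -0.98, 0, 0, 0, 0, 0], [-0.38, -1.96, 0, 0, 0, 0, 0], [-0.57, -2.94, 0, 0, 0, 0, 0], [-0.57, -2.94, 0, 0, 0, 0, 0]]]'

```text
clock: 11.05
position: [0.4788, -0.0184, 0.0583]
tool_rot: [[0.185, 0.983, 0.0], [0.983, -0.185, 0.0], [0.0, 0.0, -1.0]]
ft_force: [0.2, -0.5, 0.1]
gripper_width: -0.0003
grasp_force: 0.0
```

Call:
step_arm --steps '[[[0, 0, -0.2, 0, 0, 0, 0], [-0.19, -0.98, -0.25, 0, 0, 0, 0], [-0.38, -1.96, -0.25, 0, 0, 0, 0], [-0.57, -2.94, -0.25, 0, 0, 0, 0], [-0.76, -3.92, -0.25, 0, 0, 0, 0]]]'

```text
clock: 11.55
position: [0.4717, -0.056, 0.0558]
tool_rot: [[0.183, 0.983, 0.001], [0.983, -0.183, 0.003], [0.003, 0.001, -1.0]]
ft_force: [1.7, 11.0, 3.2]
gripper_width: -0.0001
grasp_force: 5.4
```

```bash
cat >> h.py <<'E'
X=np.array([np.cos(-1.762),np.sin(-1.762)]);Y=np.array([-X[1],X[0]]);m=np.array([.4585,-.120])
E
python3 - <<'E'
from h import *
o=env.observe();d=o['position'][:2]-m;print(d@X,d@Y,o['position'],dz(1.38),o['ft_force'])
a=snap('scene','s5.png')
cv2.imwrite('pics/s5c.png',cv2.resize(a[160:280,270:450,::-1],None,fx=4.2,fy=4.2,interpolation=2))
E
```

```text
-0.06530328982605242 0.0007917793321603132 [ 0.47168764 -0.05603725  0.05579402] [-0.00288055  0.00124521 -0.00722636] [ 1.72067334 11.01825047  3.18834105]
```

View pics/s5c.png

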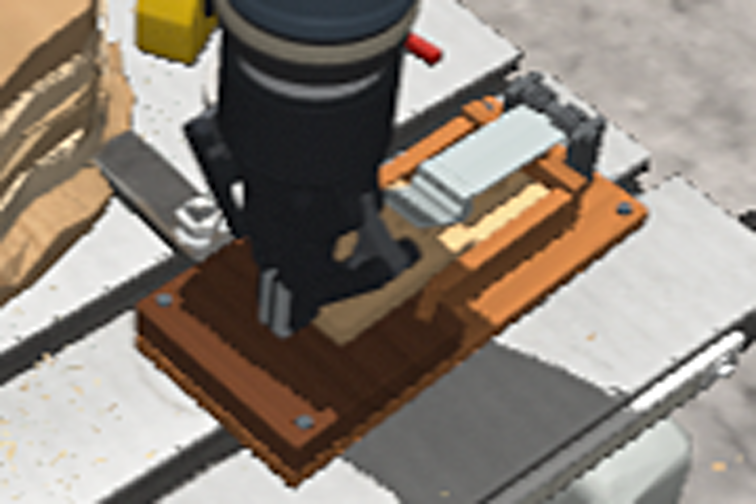

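The template's nose has reached the pocket and is under the lip, with about 11 N of push, as expected. I'll keep pushing.

Call:
step_arm --steps '[[[-0.15, -0.78, 0, 0, 0, 0, 0], [-0.3, -1.57, 0, 0, 0, 0, 0], [-0.46, -2.36, 0, 0, 0, 0, 0], [-0.61, -3.14, 0, 0, 0, 0, 0], [-0.72, -3.73, 0, 0, 0, 0, 0]]]'

```text
clock: 12.1
position: [0.4639, -0.0943, 0.0555]
tool_rot: [[0.184, 0.983, -0.0], [0.983, -0.184, 0.0], [0.0, -0.0, -1.0]]
ft_force: [0.9, 3.4, -1.6]
gripper_width: 0.0
grasp_force: 1.6
```

Call:
step_arm --steps '[[[-0.08, -0.4, 0, 0, 0, 0, 0], [-0.15, -0.8, 0, 0, 0, 0, 0], [-0.19, -1.0, 0, 0, 0, 0, 0], [-0.19, -1.0, 0, 0, 0, 0, 0]]]'

```text
clock: 12.5
position: [0.4623, -0.104, 0.0556]
tool_rot: [[0.184, 0.983, 0.0], [0.983, -0.184, -0.0], [-0.0, 0.0, -1.0]]
ft_force: [-0.4, 0.2, 0.3]
gripper_width: 0.0
grasp_force: 0.1
```

```bash
python3 - <<'E'
from h import *
o=env.observe();d=o['position'][:2]-m;print(d@X,d@Y,o['position'],dz(1.38),o['ft_force'])
E
```

```text
-0.016449445364805703 0.0006560945215871396 [ 0.4622702  -0.10397501  0.05564177] [ 0.00044126  0.00017374 -0.00617231] [-0.39055386  0.23372423  0.26229846]
```

Call:
step_arm --steps '[[[-0.06, -0.3, 0, 0, 0, 0, 0], [-0.1, -0.5, 0, 0, 0, 0, 0], [-0.1, -0.5, 0, 0, 0, 0, 0]]]'

```text
clock: 12.8
position: [0.4613, -0.1088, 0.0556]
tool_rot: [[0.183, 0.983, 0.0], [0.983, -0.183, -0.0], [-0.0, 0.0, -1.0]]
ft_force: [1.4, 0.4, 0.3]
gripper_width: -0.0004
grasp_force: 0.6
```

Call:
step_arm --steps '[[[-0.03, -0.15, 0, 0, 0, 0, 0], [-0.06, -0.3, 0, 0, 0, 0, 0]]]'

```text
clock: 13.0
position: [0.4608, -0.1115, 0.0556]
tool_rot: [[0.183, 0.983, 0.0], [0.983, -0.183, 0.001], [0.001, 0.0, -1.0]]
ft_force: [0.5, 3.3, -0.5]
gripper_width: -0.0002
grasp_force: 1.8
```

Now at clip x ≈ -8.8 mm for the TCP. I'll creep on until the back stop shows as a jump in force.

Call:
step_arm --steps '[[[-0.03, -0.15, 0, 0, 0, 0, 0], [-0.04, -0.2, 0, 0, 0, 0, 0]]]'

```text
clock: 13.2
position: [0.4607, -0.1126, 0.0557]
tool_rot: [[0.183, 0.983, 0.001], [0.983, -0.183, 0.003], [0.003, 0.001, -1.0]]
ft_force: [3.8, 11.2, 0.2]
gripper_width: 0.0002
grasp_force: 5.7
```

Call:
step_arm --steps '[[[-0.02, -0.1, 0, 0, 0, 0, 0], [-0.04, -0.2, 0, 0, 0, 0, 0]]]'

```text
clock: 13.4
position: [0.4611, -0.1132, 0.0558]
tool_rot: [[0.182, 0.983, 0.003], [0.983, -0.182, 0.006], [0.007, 0.002, -1.0]]
ft_force: [7.6, 20.8, -1.5]
gripper_width: 0.0001
grasp_force: 11.0
```

The force rises to 22 N with the TCP stalled at clip x ≈ -7 mm, exactly where home was predicted. I'll back off and look.

Call:
step_arm --steps '[[[0.1, 0.5, 0, 0, 0, 0, 0], [0.5, 2.5, 0, 0, 0, 0, 0], [1, 5, 1, 0, 0, 0, 0], [1.6, 8, 5, 0, 0, 0, 0], [2.2, 11, 9, 0, 0, 0, 0]]]'

```text
clock: 13.9
position: [0.4811, -0.0056, 0.1457]
tool_rot: [[0.184, 0.983, -0.002], [0.983, -0.184, -0.001], [-0.002, -0.002, -1.0]]
ft_force: [0.9, -0.2, -0.1]
gripper_width: 0.0003
grasp_force: 0.0
```

Call:
step_arm --steps '[[[0, 2, 2, 0, 0, 0, 0], [0, 3, 3, 0, 0, 0, 0], [0, 3, 3, 0, 0, 0, 0]]]'

```text
clock: 14.2
position: [0.4823, 0.0245, 0.1759]
tool_rot: [[0.182, 0.983, 0.002], [0.983, -0.182, -0.0], [0.0, 0.002, -1.0]]
ft_force: [-0.7, 0.2, 0.4]
gripper_width: 0.0005
grasp_force: 0.0
```

```bash
python3 - <<'E'
from h import *
o=env.observe();print(o['position'],o['clock'],o['ft_force'])
a=snap('scene','s6.png')
cv2.imwrite('pics/s6c.png',cv2.resize(a[160:270,310:440,::-1],None,fx=5.4,fy=5.4,interpolation=2))
E
```

```text
[0.48234341 0.02450727 0.17585261] 14.2 [-0.72729656  0.16770541  0.38276507]
```

View pics/s6c.png

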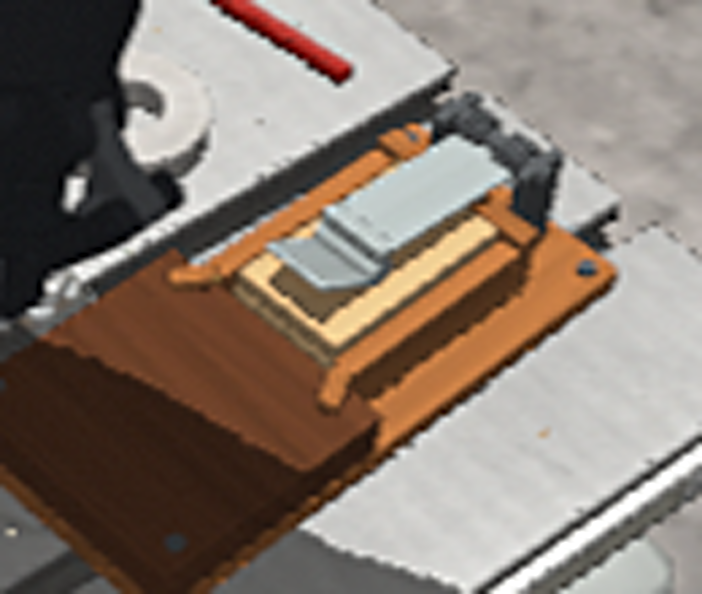

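The template sits fully inside the pocket. Its tail edge, from (235,275) to (335,350), is just inside the mouth, its far end is at the back stop near (500,235), and the arm rests on it. The fingers are well clear, so I'm handing in.

```bash
python3 -c "
from station import env
print(env.sign_off())"
```

```text
the job is handed in; nothing more can be done
None
```

I laid the template flat on the landing board, let go, and pushed it under the sprung arm to the back stop; the last picture shows the arm resting on it. I handed in at about 14 s of the 48 s; the sign-off gave no verdict.

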